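Snug the adjustable wrench on the camera plate's lock nut and tighten it

ROBOT

A 6-joint arm with a two-finger parallel gripper is mounted at the origin on the work surface. World frame = base frame: x ahead of the robot, y to its left, z up, the work surface at z = 0. Lengths are in m, angles in rad, forces in N, time in s.
With the tool pointing down it reaches from about 0.275 to 0.725 m from the base axis. Payload 15.9 kg.
Tool frame: the origin (TCP) lies at the very end of the fingers, on their centre line; the grasp point (between the pads) lies 19 mm behind it (manip.grip_depth is the distance from the TCP to the grasp point, in m); z points along the fingers, y is the line along which they close (so a half turn about z gives the same grasp; the last joint's range is limited). The gripper opens to 85 mm and grips with 20 to 120 N. Pads are 22 mm wide; open, the fingers measure 114 mm over their backs; the gripper's body (76 mm by 85 mm) begins 54 mm behind the grasp point. The pads swing forward as they close: fully open they stand 13 mm farther back than shut.
Start: joints at [-1.157, 0.213, -0.034, 1.323, 0, 1.571], TCP at [0.201, -0.458, 0.231] pointing down, gripper open.
Joint ranges: [-2.98, 2.98], [-0.74, 1.72], [-1.14, 1.35], [-2.1, 2.04], [-1.57, 1.44], [-3.14, 3.14]. Speed limits (rad/s): [1.89, 1.89, 2.39, 2.57, 3.14, 3.14].

INTERFACE

Orientations are given as a rotation vector (axis times angle).
In Python, from bench import manip, viewer, job gives the robot as it stands.
- The arm moves only by the shell command python3 -m inch 'ROWS'. ROWS is JSON, a list of rows, each a list of 7 numbers: the turn, a rotation vector about the tool's x, y, z in degrees, then the shift along the tool's x, y, z in mm, then the opening, from 0 (shut) to 1 (fully open). A call has exactly 10 rows; each row is the pose to reach, as a shift and turn from the pose commanded when the call began, along the tool's axes at that moment; what a row does not reach only later rows make up. A row lasts 1/8 s, in which the tool goes at most 62.5 mm and 10.7 degrees, less where a joint would pass 70% of its speed; a pose out of reach is approached as far as the arm can. A call with a gripper value outside its range is refused whole. The fingers move at their own pace and stop on an object; the grip force is fixed at half the most. Time passes only in rows, so rows that repeat a pose let the fingers close, or fill a call up. It gives the time, the measured TCP pose, the force, the opening and the grip force at its end, in the units of the state.
- manip.observe(): the state, without advancing time (a new reading comes with each control period).
- viewer.camera(name): name is "scene" or "top" or "wrist"; returns a dict with "img" (480x640x3 uint8, blue, green, red), "fov_y" (degrees; the focal length in pixels is half the picture's height over the tangent of half this angle, whatever the lens; pixels are square), "cx", "cy" (the principal point, pixels), "R" (3x3) and "t" (3): a world point X has camera coordinates R X + t. Camera axes: x right, y down, z forward; pixel columns grow to the right and rows downward; lengths in m; the calibration is good to about 2 mm. A picture is of the moment at which its call begins. There is no depth.
- job.hand_in(): hands the job in; it is judged then, once.
The state is a dict: "time": time; "qpos": joint angles; "joint_velocities": joint speeds; "joint_efforts": joint torques, N m; "ee_pos": TCP position; "ee_rot": TCP orientation; "contact_force": force on the tool from outside, world axes, zero at the start; "moment": the same for the moment, N m; "finger_gap": finger opening in m; "grasp_force": force on a finger pad.
Only numpy, scipy, OpenCV 4.12 (cv2) and the standard library are available. Lean on these libraries where they do the work, as an engineer would, in place of code of your own. Each camera call takes 0.05 s, during which the arm holds its last target. There are 200 camera calls.

TASK

The adjustable wrench lies flat on the camera plate with its jaws standing too wide around the big lock nut. Rub the wrench's worm round lightly with a fingertip until the jaws fit the nut snugly, then swing the handle clockwise (seen from above) until the nut goes solid, without forcing it. Leave the wrench snug on the nut, let go of it, and do not disturb the lens, the lens cap and the spacer ring that lie on the plate.

Things in the scene. Friction and masses are not known exactly. Their poses are not given: they have to be found in the camera images.
- wrench: Bare steel adjustable wrench, 270 mm long, 0.6 kg, loose, flat on the camera plate (plate top 12 mm above the table). Origin: underside, middle of the open mouth round the nut. x points out of the mouth (handle towards -x), y to the fixed jaw (inner face y = +17.4 mm), z up. Throat wall at x = -19 mm. Head 18 mm thick, x = -74 to +16 mm; sliding jaw on the -y side.
- worm_top (a point): Highest that the worm's top can be: 25 mm above the plate, at x = -40.5, y = 0 mm of the wrench; the wrench's axes. The worm sits 0 to 3.5 mm deeper than this, unmeasured: feel for it. Rubbing it towards the mouth (wrench +x) closes the jaws, the other way opens them. Rolling takes about 6.7 N along the rub: press with some 11 to 18 N, never over 35 N. Once snug, it stalls and the finger slips.
- worm: The worm: a rigidly held knurled steel roller 21 mm in diameter, 20 mm long, its axis along the wrench's y, in a window of the wrench's head, 3.5 to 7 mm proud of it; it stays where it is left. One turn (66 mm of rubbing) moves the sliding jaw 3 mm. Origin: middle of the window, 14.5 mm above the plate, the wrench's axes; it does not turn with the worm.
- handle (a point): A point on the handle's middle line, half-way up: 150 mm from the wrench's origin (x = -150 mm), 7 mm above the plate; the wrench's axes. The handle is a straight bar 26 mm wide, 14 mm high, from x = -74 to -234 mm, lying on the plate. A good place to push its side: clockwise is towards the wrench's +y.
- nut_top (a point): Top of the bolt in the middle of the nut, 27 mm above the plate. The black steel hexagon nut, 30 mm across flats and 20 mm high, turns about this vertical axis, which is fixed in the plate; it does not rise or sink.
- nut (a joint): Turn of the nut in rad, growing clockwise seen from above. 0.02 to 0.10 at the start, solid (fully tight) at 0.62. Turning it takes about 0.3 N m (some 2 N at the handle point); at the stop the push rises by about 1 N per 4 mm: stop at 2 to 5 N, since a lasting push of over 6 N drives the jaws open.
- lens_mid (a point): Centre of a loose black spare lens, 36 mm in diameter and 38 mm high, standing on the plate; leave it alone.
- cap_mid (a point): Centre of a loose black lens cap, a disc 32 mm in diameter and 10 mm high, on the plate; leave it alone.
- spacer_mid (a point): Centre of a loose brass spacer ring, 34 mm in diameter and 12 mm high, on the plate; leave it alone.
- jaw (a joint): Travel of the sliding jaw in m, growing as it closes; it is driven by the worm. The opening of the jaws is 32.8 mm minus this: 32.2 to 33.4 mm at the start (values -0.0006 to 0.0006), about 30 mm (0.0028) when snug on the nut, a little less under a tight nip. Its squeeze on the nut stays under 200 N if the worm is pressed as told.
- mount: The fixed aluminium camera plate, 250 x 450 x 12 mm, carrying the nut and, to the +y side, a black column with a camera, 200 mm high. Origin: on the nut's axis, on the table; its top is 12 mm above the table. From the nut it reaches 240 mm to its -y, where the wrench's handle lies, and 125 mm to +x and -x.

How it is judged:
On the way, in this order (a step that is already met when the one before it is completed fails the run):
1. the jaws are closed snugly on the nut (opening under 31.5 mm, the nut in the mouth) while the nut is not yet turned home (value of joint jaw between 0.0013 and 0.0053 m and horizontal distance between nut_top and wrench below 0.01 m and value of joint nut below 0.4 rad), for 0.2 s.
2. the nut is turned home with the snug wrench (value of joint nut above 0.58 rad and value of joint jaw above 0.0013 m and horizontal distance between nut_top and wrench below 0.01 m), for 0.1 s.
At the end, for the whole second after the job is handed in: The nut is turned to its stop (joint over 0.58 of 0.62 rad), the wrench lies flat and still on the plate around the nut, its jaws still snug (opening under 31.5 mm on the 30 mm nut), and nothing touches the robot (all of step 2 and linear speed of wrench below 0.02 m/s and angle between wrench's own z axis and vertical below 0.1 rad).
It fails at once if a finger presses on the worm with more than 35 N (contact force between the fingers and worm above 35 N).
It fails at once if the wrench is forced on the nut: the forces of its two jaws and the plate on it add up to more than 400 N (contact force between wrench and mount above 400 N).
It fails at once if the lens, cap or spacer ring on the plate is moved more than 20 mm (distance of any of lens_mid, cap_mid, spacer_mid from where it was at the start of the episode above 0.02 m).
It also fails if it takes over 72 s, if anything falls off the work surface, if the arm or the gripper's body presses on something with over 40 N, if the wrist force passes 120 N, or if a joint passes its speed limit or range.

## Working session

There is one attempt and no reset: what is moved stays moved. The work goes in short steps, Python scripts to look and compute and a shell command to move; the robot and the scene stay as the last step left them, time stands still between calls to the robot, and variables do not carry over. Pictures are saved under pics/ and viewed, at most 10 in all, crops included, and the job is handed in when it is done.

```bash
mkdir -p pics; ls; python3 - <<'E'
from bench import manip,viewer
import cv2,numpy as np
s=manip.observe();print({k:np.round(v,3).tolist() for k,v in s.items()})
for n in("top","scene"):
    c=viewer.camera(n);cv2.imwrite(f"pics/{n}0.png",c["img"]);print(n,c["fov_y"],c["cx"],c["cy"],np.round(c["R"],4).tolist(),np.round(c["t"],4).tolist())
E
```

```text
pics
{'time': 0.0, 'qpos': [-1.157, 0.213, -0.035, 1.323, 0.0, 1.571], 'joint_velocities': [0.0, 0.001, 0.0, 0.001, 0.002, -0.0], 'joint_efforts': [-0.0, -68.615, 48.713, 0.017, -0.0, -0.0], 'ee_pos': [0.201, -0.457, 0.231], 'ee_rot': [-3.074, -0.645, 0.0], 'contact_force': [-0.054, -0.374, 0.536], 'moment': [0.055, 0.059, 0.018], 'grasp_force': 0.0, 'finger_gap': 0.085}
top 42.80072852667857 317.27180735288977 246.57637170726755 [[-0.027, -0.9996, -0.0041], [-0.9764, 0.0273, -0.2141], [0.2141, -0.0017, -0.9768]] [0.0495, 0.5697, 0.6952]
scene 48.930382540392166 324.17650260639573 231.73606469812563 [[-0.1101, 0.9938, -0.0144], [0.7635, 0.0753, -0.6414], [-0.6364, -0.0816, -0.767]] [0.0236, -0.4096, 1.1066]
```

View pics/top0.png

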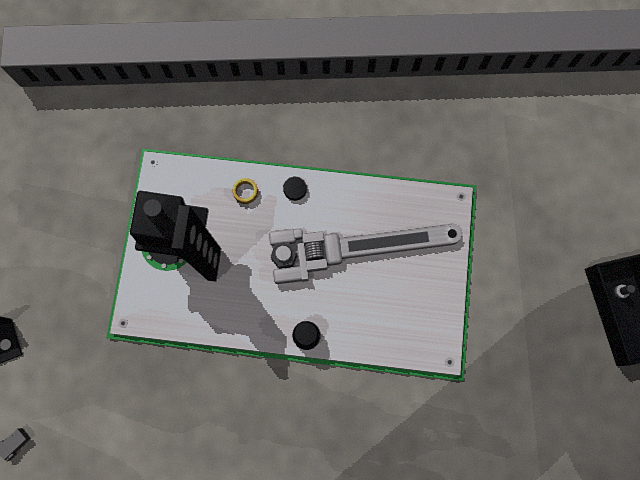

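The top view shows the nut near (285,254), the worm near (315,246) and the handle's end hole at (452,234). The lens is at (306,335), the cap at (295,188) and the spacer at (245,190).

```bash
cat > h.py <<'E'
import numpy as np,cv2
from bench import manip,viewer
def ray(c,u,v,z):
    f=240/np.tan(np.radians(c["fov_y"])/2);R=np.array(c["R"]);t=np.array(c["t"])
    o=-R.T@t;d=R.T@np.array([(u-c["cx"])/f,(v-c["cy"])/f,1.]);return o+d*(z-o[2])/d[2]
def proj(c,X):
    f=240/np.tan(np.radians(c["fov_y"])/2);p=np.array(c["R"])@X+np.array(c["t"]);return np.array([c["cx"],c["cy"]])+f*p[:2]/p[2]
E
python3 - <<'E'
from h import *
c=viewer.camera("top")
for n,u,v,z in[("nut/bolt",285,254,.039),("worm",315,247,.037),("hole",452,234,.026),("lens",306,335,.05),("cap",295,188,.022),("spacer",245,190,.024)]:print(n,ray(c,u,v,z).round(4))
im=c["img"][205:305,260:480];cv2.imwrite("pics/c1.png",cv2.resize(im,None,fx=3.6,fy=3.6,interpolation=cv2.INTER_CUBIC))
d=viewer.camera("scene")
p=np.array([proj(d,ray(c,315,247,.037)),proj(d,ray(c,452,234,.026)),proj(d,ray(c,285,254,.039))]);print(p)
m=p.mean(0).astype(int);x0,y0=m[0]-110,m[1]-60;print(x0,y0)
cv2.imwrite("pics/c2.png",cv2.resize(d["img"][y0:y0+120,x0:x0+220],None,fx=3.6,fy=3.6,interpolation=cv2.INTER_CUBIC))
E
```

```text
nut/bolt [0.5673 0.075  0.039 ]
worm [0.5758 0.0367 0.037 ]
hole [ 0.5905 -0.1419  0.026 ]
lens [0.4636 0.0505 0.05  ]
cap [0.6602 0.0612 0.022 ]
spacer [0.6586 0.1275 0.024 ]
[[321.32181413 238.44735278]
 [190.73442973 241.86658308]
 [350.33735374 234.82223675]]
177 178
```

View pics/c1.png

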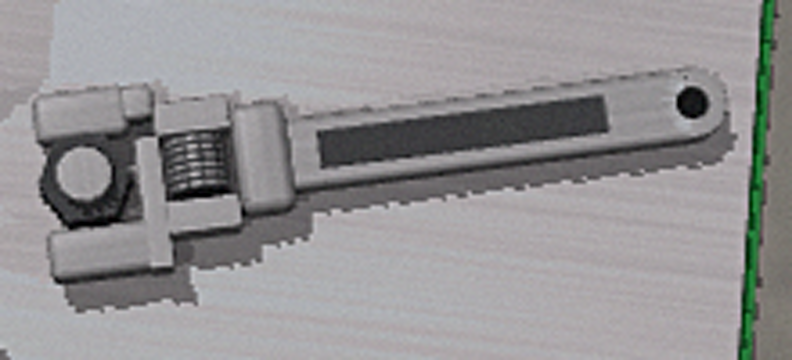

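View pics/c2.png

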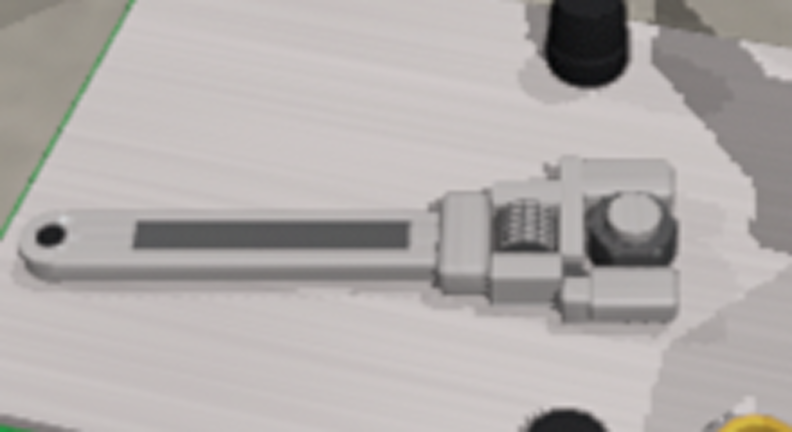

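The crops show the worm's centre at about (314.7,250.3) in the full picture and the handle strip running from (348.6,246.4) to (428.3,236.4). The fixed jaw is the lower one (world -x), so clockwise means pushing the handle towards -x.

```bash
python3 - <<'E'
from h import *
from scipy.spatial.transform import Rotation as Ro
c=viewer.camera("top");d=viewer.camera("scene")
def tri(a,b):
    # closest point of two rays
    A=[];B=[]
    for cc,p in((c,a),(d,b)):
        p0=ray(cc,*p,0.);p1=ray(cc,*p,.1);u=(p1-p0)/np.linalg.norm(p1-p0);M=np.eye(3)-np.outer(u,u);A.append(M);B.append(M@p0)
    return np.linalg.lstsq(np.vstack(A),np.hstack(B),rcond=None)[0]
T=lambda x,y:(260+x/3.6,205+y/3.6)
S=lambda x,y:(177+x/3.6,178+y/3.6)
print("bolt",tri(T(85,172),S(635,213)),ray(c,*T(85,172),.039),ray(d,*S(635,213),.039))
print("hole",tri(T(691,102),S(51,236)),ray(c,*T(691,102),.026),ray(d,*S(51,236),.026))
a,b=ray(c,*T(319,149),.026),ray(c,*T(606,113),.026);print("strip top",a,b,np.degrees(np.arctan2(*(a-b)[[1,0]])))
a2,b2=ray(d,*S(411,234),.026),ray(d,*S(136,234),.026);print("strip scene",a2,b2,np.degrees(np.arctan2(*(a2-b2)[[1,0]])))
print("worm",ray(c,*T(197,163),.036),ray(d,*S(526,222),.036))
for cc,n in((c,ray(c,*T(85,172),.039)),(d,ray(d,*S(635,213),.039))):
    for th in(95.,96,97): 
        e=np.array([np.cos(np.radians(th)),np.sin(np.radians(th)),0]);print(th,"worm from bolt",(n-.0405*e)[:2])
print(ray(d,320+0,100,.2))
E
```

```text
bolt [0.569329  0.0781323 0.0368033] [0.56896243 0.07678447 0.039     ] [0.57098765 0.07942925 0.039     ]
hole [ 0.59179838 -0.14184812  0.0239358 ] [ 0.59143034 -0.14185693  0.026     ] [ 0.59337348 -0.1404665   0.026     ]
strip top [ 0.57780396 -0.00684761  0.026     ] [ 0.58821066 -0.1109072   0.026     ] 95.71099880809767
strip scene [ 0.57891427 -0.00451462  0.026     ] [ 0.58922504 -0.10848257  0.026     ] 95.66364732818259
worm [0.5717478  0.03715724 0.036     ] [0.57685904 0.0392099  0.036     ]
95.0 worm from bolt [0.57249224 0.03643859]
96 worm from bolt [0.57319584 0.03650634]
97 worm from bolt [0.57389814 0.03658636]
95.0 worm from bolt [0.57451746 0.03908337]
96 worm from bolt [0.57522105 0.03915112]
97 worm from bolt [0.57592336 0.03923114]
[0.4934171  0.02870159 0.2       ]
```

```bash
python3 -m inch '[[0,0,-7.2,54,-30,10,0],[0,0,-14.4,108,-59,20,0],[0,0,-21.6,161,-89,30,0],[0,0,-28.8,215,-118,40,0],[0,0,-36,269,-148,50,0],[0,0,-43.2,323,-178,60,0],[0,0,-50.4,377,-207,70,0],[0,0,-57.6,430,-237,80,0],[0,0,-64.8,484,-266,90,0],[0,0,-72,538,-296,100,0]]'; python3 - <<'E'
from h import *
from scipy.spatial.transform import Rotation as Ro
s=manip.observe();print(s["ee_pos"],Ro.from_rotvec(s["ee_rot"]).as_matrix().round(4).tolist(),s["qpos"])
c=viewer.camera("wrist");cv2.imwrite("pics/w1.png",c["img"])
E
```

```text
time: 1.55
ee_pos: [0.5756, 0.0314, 0.131]
ee_rot: [2.103, 2.334, 0.0]
contact_force: [1.0, -0.8, 0.7]
finger_gap: 0.0001
grasp_force: 0.0
[0.57561145 0.03139081 0.13098802] [[-0.1038, 0.9946, 0.0003], [0.9946, 0.1038, -0.0001], [-0.0001, 0.0003, -1.0]] [ 5.45532533e-02  4.05061253e-01 -2.57419915e-02  1.13971694e+00
 -1.32433608e-04  1.52137613e+00]
```

View pics/w1.png

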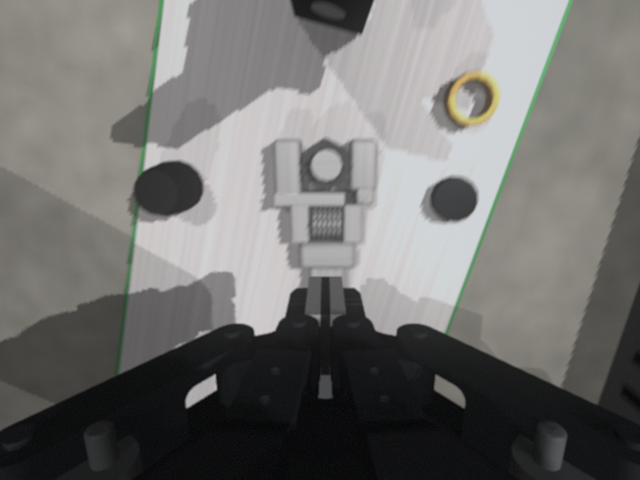

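The wrist view shows the worm at (326,222), on the fingers' centre line, with the bolt at (326,166). I'll check the worm's position with this ray and go down.

```bash
python3 - <<'E'
from h import *
c=viewer.camera("wrist");print(ray(c,326,222,.036),ray(c,326,166,.039))
E
python3 -m inch '[[0,0,0,0,-1,15,0],[0,0,0,-1,-1,30,0],[0,0,0,-1,-1,45,0],[0,0,0,-1,-1,60,0],[0,0,0,-1,-1,75,0],[0,0,0,-1,-1,85,0],[0,0,0,-1,-1,90,0],[0,0,0,-1,-1,93,0],[0,0,0,-1,-1,93,0],[0,0,0,-1,-1,93,0]]'
```

```text
[0.5776201 0.0467668 0.036    ] [0.57341874 0.08335904 0.039     ]
time: 2.9
ee_pos: [0.5739, 0.0284, 0.0387]
ee_rot: [2.108, 2.329, 0.001]
contact_force: [-0.7, -0.3, 0.8]
finger_gap: -0.0002
grasp_force: 0.0
```

```bash
python3 -m inch '[[0,0,0,3,0,0,0],[0,0,0,4,0,0,0],[0,0,0,4,0,0.5,0],[0,0,0,4,0,1,0],[0,0,0,4,0,1.5,0],[0,0,0,4,0,2,0],[0,0,0,4,0,2,0],[0,0,0,4,0,2,0],[0,0,0,4,0,2,0],[0,0,0,4,0,2,0]]'
```

```text
time: 4.15
ee_pos: [0.5733, 0.0324, 0.0363]
ee_rot: [2.108, 2.329, -0.0]
contact_force: [0.3, 0.4, 0.4]
finger_gap: -0.0
grasp_force: 0.0
```

```bash
python3 -m inch '[[0,0,0,0,0,0.2,0],[0,0,0,0,0,0.4,0],[0,0,0,0,0,0.6,0],[0,0,0,0,0,0.8,0],[0,0,0,0,0,0.9,0],[0,0,0,0,0,1,0],[0,0,0,0,0,1,0],[0,0,0,0,0,1,0],[0,0,0,0,0,1,0],[0,0,0,0,0,1,0]]'
```

```text
time: 5.4
ee_pos: [0.5733, 0.0324, 0.0353]
ee_rot: [2.108, 2.329, 0.0]
contact_force: [0.3, 0.4, -0.1]
finger_gap: -0.0002
grasp_force: 0.0
```

```bash
python3 -m inch '[[0,0,0,0,0,0.2,0],[0,0,0,0,0,0.4,0],[0,0,0,0,0,0.6,0],[0,0,0,0,0,0.7,0],[0,0,0,0,0,0.8,0],[0,0,0,0,0,0.8,0],[0,0,0,0,0,0.8,0],[0,0,0,0,0,0.8,0],[0,0,0,0,0,0.8,0],[0,0,0,0,0,0.8,0]]'
```

```text
time: 6.65
ee_pos: [0.5734, 0.0324, 0.0349]
ee_rot: [2.108, 2.329, 0.0]
contact_force: [-2.5, -0.0, 7.4]
finger_gap: 0.0001
grasp_force: 3.3
```

Contact is at z ≈ 35.0 mm and the stiffness is about 18 N/mm. I'll press a little more and rub.

```bash
python3 -m inch '[[0,0,0,0,0,0.2,0],[0,0,0,0,0,0.35,0],[0,0,0,2,0,0.35,0],[0,0,0,4,0,0.35,0],[0,0,0,6,0,0.35,0],[0,0,0,8,0,0.35,0],[0,0,0,8,0,0.35,0],[0,0,0,8,0,0.35,0],[0,0,0,8,0,0.35,0],[0,0,0,8,0,0.35,0]]'
```

```text
time: 7.9
ee_pos: [0.5727, 0.0396, 0.0347]
ee_rot: [2.108, 2.328, -0.001]
contact_force: [-2.9, -5.9, 10.9]
finger_gap: -0.0001
grasp_force: 5.3
```

```bash
python3 -m inch '[[0,0,0,2,0,0.15,0],[0,0,0,4,0,0.15,0],[0,0,0,6,0,0.15,0],[0,0,0,8,0,0.15,0],[0,0,0,9,0,0.15,0],[0,0,0,9,0,0.15,0],[0,0,0,9,0,-3,0],[0,0,0,-4,0,-3,0],[0,0,0,-8,0,-3,0],[0,0,0,-8,0,0,0]]'; python3 - <<'E'
from h import *
print(manip.observe()["contact_force"])
E
```

```text
time: 9.15
ee_pos: [0.5736, 0.0317, 0.0344]
ee_rot: [2.109, 2.328, 0.0]
contact_force: [-4.3, -4.7, 30.8]
finger_gap: 0.0002
grasp_force: 15.9
[-4.33497389 -4.67830763 30.75745706]
```

```bash
python3 -m inch '[[0,0,0,0,0,-0.3,0],[0,0,0,0,0,-0.1,0],[0,0,0,2,0,0.1,0],[0,0,0,4,0,0.1,0],[0,0,0,6,0,0.1,0],[0,0,0,8,0,0.1,0],[0,0,0,10,0,0.1,0],[0,0,0,12,0,0.1,0],[0,0,0,14,0,0.1,0],[0,0,0,16,0,0.1,0]]'; python3 - <<'E'
from h import *
c=viewer.camera("wrist");cv2.imwrite("pics/w2.png",c["img"][100:340,160:480].repeat(2,0).repeat(2,1))
E
```

```text
time: 10.4
ee_pos: [0.5723, 0.0478, 0.0346]
ee_rot: [2.107, 2.327, 0.0]
contact_force: [0.6, -2.4, 5.2]
finger_gap: 0.0005
grasp_force: 2.4
```

View pics/w2.png

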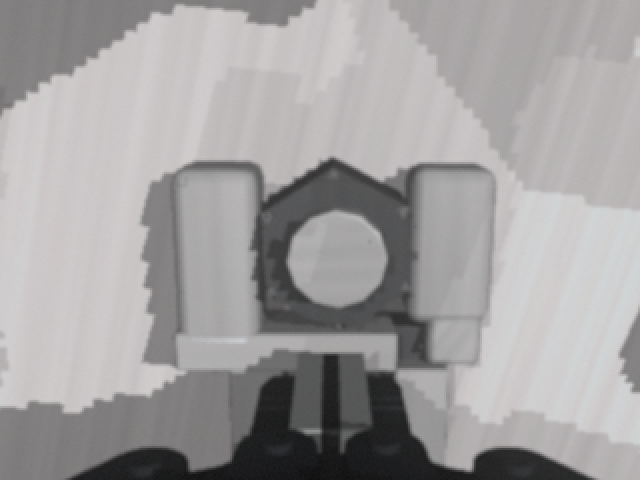

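The nut sits nearly filled between the jaws (inner faces at columns 263 and 412), with a small gap at the sliding jaw. I'll carry on rubbing.

```bash
python3 -m inch '[[0,0,0,0,0,-2,0],[0,0,0,-15,0,-2,0],[0,0,0,-15,0,-0.9,0],[0,0,0,-15,0,-0.5,0],[0,0,0,-15,0,-0.2,0],[0,0,0,-14,0,0.1,0],[0,0,0,-11,0,0.1,0],[0,0,0,-8,0,0.1,0],[0,0,0,-5,0,0.1,0],[0,0,0,-3,0,0.1,0]]'; python3 -m inch '[[0,0,0,0,0,0,0],[0,0,0,0,0,-2,0],[0,0,0,-13,0,-2,0],[0,0,0,-13,0,-0.9,0],[0,0,0,-13,0,-0.5,0],[0,0,0,-13,0,-0.2,0],[0,0,0,-11,0,0,0],[0,0,0,-8,0,0,0],[0,0,0,-5,0,0,0],[0,0,0,-3,0,0,0]]'
```

```text
time: 11.7
ee_pos: [0.5725, 0.0444, 0.0347]
ee_rot: [2.108, 2.327, -0.001]
contact_force: [-1.4, -8.2, 12.5]
finger_gap: 0.0
grasp_force: 6.2
time: 12.95
ee_pos: [0.5727, 0.0414, 0.0346]
ee_rot: [2.108, 2.327, -0.001]
contact_force: [-2.9, -8.9, 13.8]
finger_gap: -0.0001
grasp_force: 7.0
```

```bash
python3 -m inch '[[0,0,0,2,0,0,0],[0,0,0,4,0,0,0],[0,0,0,4,0,-2,0],[0,0,0,-10,0,-2,0],[0,0,0,-10,0,-0.9,0],[0,0,0,-10,0,-0.5,0],[0,0,0,-10,0,-0.2,0],[0,0,0,-9,0,0.05,0],[0,0,0,-6,0,0.05,0],[0,0,0,-3,0,0.05,0]]'; python3 -m inch '[[0,0,0,2,0,0,0],[0,0,0,4,0,0,0],[0,0,0,5,0,0,0],[0,0,0,6,0,0,0],[0,0,0,6,0,0,0],[0,0,0,6,0,0,0],[0,0,0,6,0,0,0],[0,0,0,6,0,0,0],[0,0,0,6,0,0,0],[0,0,0,6,0,0,0]]';python3 - <<'E'
from h import *
c=viewer.camera("wrist");cv2.imwrite("pics/w3.png",c["img"][100:340,160:480].repeat(2,0).repeat(2,1))
E
```

```text
time: 14.2
ee_pos: [0.5729, 0.0382, 0.0346]
ee_rot: [2.108, 2.327, -0.001]
contact_force: [-3.6, -9.2, 15.2]
finger_gap: 0.0001
grasp_force: 7.5
time: 15.45
ee_pos: [0.5725, 0.0442, 0.0346]
ee_rot: [2.108, 2.327, -0.001]
contact_force: [-1.8, -8.6, 14.5]
finger_gap: 0.0002
grasp_force: 7.1
```

View pics/w3.png

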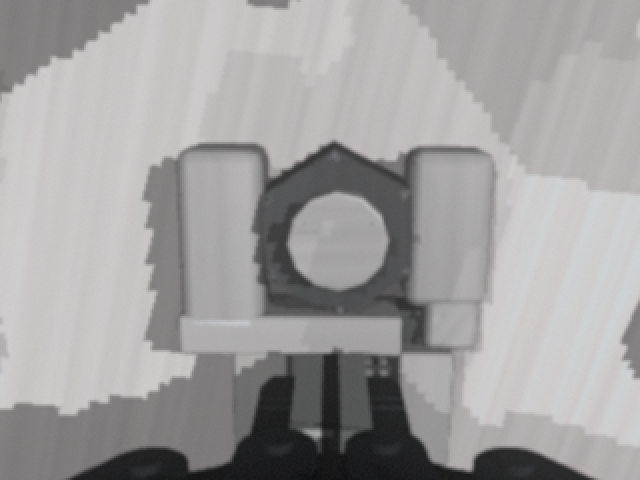

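Face distance is down from 149 to 141 px. I'll do more strokes to reach the stall.

```bash
for i in 1; do python3 -m inch '[[0,0,0,0,0,-2,0],[0,0,0,-14,0,-2,0],[0,0,0,-14,0,-0.9,0],[0,0,0,-14,0,-0.5,0],[0,0,0,-14,0,-0.2,0],[0,0,0,-12,0,0.05,0],[0,0,0,-9,0,0.05,0],[0,0,0,-6,0,0.05,0],[0,0,0,-3,0,0.05,0],[0,0,0,0,0,0.05,0]]'; done
python3 -m inch '[[0,0,0,0,0,-2,0],[0,0,0,-14,0,-2,0],[0,0,0,-14,0,-0.9,0],[0,0,0,-14,0,-0.5,0],[0,0,0,-14,0,-0.2,0],[0,0,0,-12,0,0.05,0],[0,0,0,-9,0,0.05,0],[0,0,0,-6,0,0.05,0],[0,0,0,-3,0,0.05,0],[0,0,0,0,0,0.05,0]]'
python3 - <<'E'
from h import *
c=viewer.camera("wrist");cv2.imwrite("pics/w4.png",c["img"][100:340,160:480].repeat(2,0).repeat(2,1))
E
```

```text
time: 16.75
ee_pos: [0.5725, 0.0442, 0.0346]
ee_rot: [2.108, 2.326, -0.001]
contact_force: [-1.9, -9.0, 14.1]
finger_gap: -0.0001
grasp_force: 7.1
time: 18.0
ee_pos: [0.5726, 0.044, 0.0346]
ee_rot: [2.108, 2.326, -0.001]
contact_force: [-1.7, -10.1, 15.1]
finger_gap: -0.0002
grasp_force: 7.3
```

View pics/w4.png

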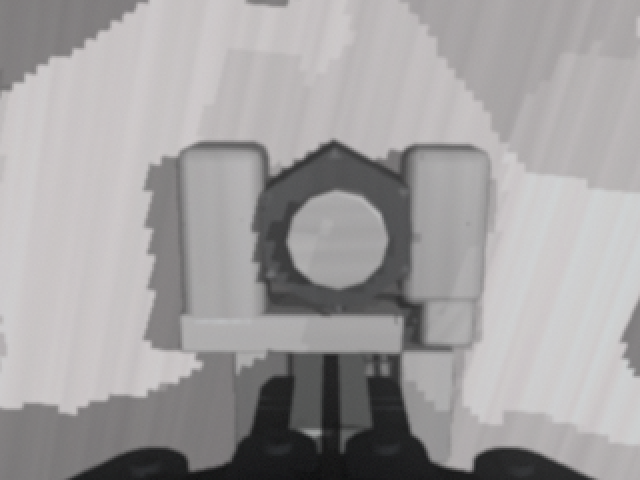

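The sliding jaw moved in another ~5 px (faces 267 to 403), so it is still closing. I'll do two more strokes and compare.

```bash
python3 -m inch '[[0,0,0,0,0,-2,0],[0,0,0,-14,0,-2,0],[0,0,0,-14,0,-0.9,0],[0,0,0,-14,0,-0.5,0],[0,0,0,-14,0,-0.2,0],[0,0,0,-12,0,0.05,0],[0,0,0,-9,0,0.05,0],[0,0,0,-6,0,0.05,0],[0,0,0,-3,0,0.05,0],[0,0,0,0,0,0.05,0]]'
python3 -m inch '[[0,0,0,0,0,-2,0],[0,0,0,-14,0,-2,0],[0,0,0,-14,0,-0.9,0],[0,0,0,-14,0,-0.5,0],[0,0,0,-14,0,-0.2,0],[0,0,0,-12,0,0,0],[0,0,0,-9,0,0,0],[0,0,0,-6,0,0,0],[0,0,0,-3,0,0,0],[0,0,0,0,0,0,0]]'
python3 - <<'E'
from h import *
c=viewer.camera("wrist");n=c["img"][100:340,160:480].repeat(2,0).repeat(2,1)
cv2.imwrite("pics/w5.png",n);o=cv2.imread("pics/w4.png");p=cv2.imread("pics/w3.png")
f=lambda a:a[220:270,:,1].mean(0)[::2].round().astype(int)
for a in(p,o,n):print(f(a)[125:140].tolist(),f(a)[198:212].tolist(),f(a)[238:252].tolist())
E
```

```text
time: 19.3
ee_pos: [0.5727, 0.0439, 0.0346]
ee_rot: [2.108, 2.326, -0.001]
contact_force: [-1.5, -11.1, 14.5]
finger_gap: 0.0001
grasp_force: 7.5
time: 20.55
ee_pos: [0.5727, 0.0438, 0.0346]
ee_rot: [2.108, 2.325, -0.001]
contact_force: [-1.3, -10.9, 13.5]
finger_gap: -0.0001
grasp_force: 7.4
[167, 150, 130, 112, 96, 83, 78, 79, 81, 80, 76, 73, 70, 68, 67] [81, 83, 84, 85, 85, 84, 84, 91, 109, 127, 138, 148, 156, 159] [170, 168, 166, 163, 160, 154, 150, 156, 166, 178, 189, 193, 195, 197]
[166, 148, 128, 111, 96, 85, 80, 81, 81, 79, 76, 73, 69, 67, 66] [83, 83, 84, 84, 84, 83, 87, 107, 132, 147, 153, 155, 156, 159] [165, 162, 158, 153, 158, 174, 183, 184, 185, 189, 193, 195, 197, 199]
[163, 147, 129, 112, 96, 85, 81, 81, 81, 79, 76, 72, 69, 67, 66] [82, 84, 85, 85, 84, 83, 93, 123, 147, 154, 154, 155, 158, 161] [157, 150, 150, 161, 177, 188, 192, 192, 193, 194, 196, 198, 199, 200]
```

```bash
python3 -m inch '[[0,0,0,0,0,-2,0],[0,0,0,-14,0,-2,0],[0,0,0,-14,0,-0.9,0],[0,0,0,-14,0,-0.5,0],[0,0,0,-14,0,-0.2,0],[0,0,0,-12,0,0.05,0],[0,0,0,-9,0,0.05,0],[0,0,0,-6,0,0.05,0],[0,0,0,-3,0,0.05,0],[0,0,0,0,0,0.05,0]]'
python3 - <<'E'
from h import *
c=viewer.camera("wrist");n=c["img"][100:340,160:480].repeat(2,0).repeat(2,1)
cv2.imwrite("pics/w6.png",n)
f=lambda a:a[220:270,:,1].mean(0)[::2].round().astype(int)
for a in(n,):print(f(a)[125:140].tolist(),f(a)[198:212].tolist(),f(a)[238:252].tolist())
E
```

```text
time: 21.85
ee_pos: [0.5728, 0.0438, 0.0346]
ee_rot: [2.108, 2.325, -0.001]
contact_force: [-0.9, -9.3, 15.0]
finger_gap: -0.0001
grasp_force: 7.4
[162, 145, 127, 110, 94, 84, 82, 82, 80, 78, 74, 71, 69, 67, 65] [82, 84, 85, 85, 85, 84, 97, 128, 149, 154, 155, 158, 161, 162] [150, 150, 159, 167, 180, 191, 194, 195, 195, 196, 197, 198, 199, 200]
```

The jaw has stalled, with the friction saturated, so it's snug. I'll lift off and go beside the handle on its +x side.

```bash
python3 -m inch '[[0,0,0,0,0,-12,0],[0,0,0,0,0,-40,0],[0,0,0,-25,10,-50,0],[0,0,0,-60,25,-50,0],[0,0,0,-95,41,-50,0],[0,0,0,-115,41,-40,0],[0,0,0,-115,41,-15,0],[0,0,0,-115,41,5,0],[0,0,0,-115,41,17,0],[0,0,0,-115,41,17,0]]'
python3 - <<'E'
from h import *
c=viewer.camera("top")
cv2.imwrite("pics/t2.png",cv2.resize(c["img"][180:340,240:480],None,fx=3.3,fy=3.3,interpolation=cv2.INTER_CUBIC))
E
```

```text
time: 23.15
ee_pos: [0.6234, -0.0648, 0.016]
ee_rot: [-2.107, -2.329, 0.001]
contact_force: [-0.4, -0.2, 0.2]
finger_gap: 0.0001
grasp_force: 0.0
```

View pics/t2.png

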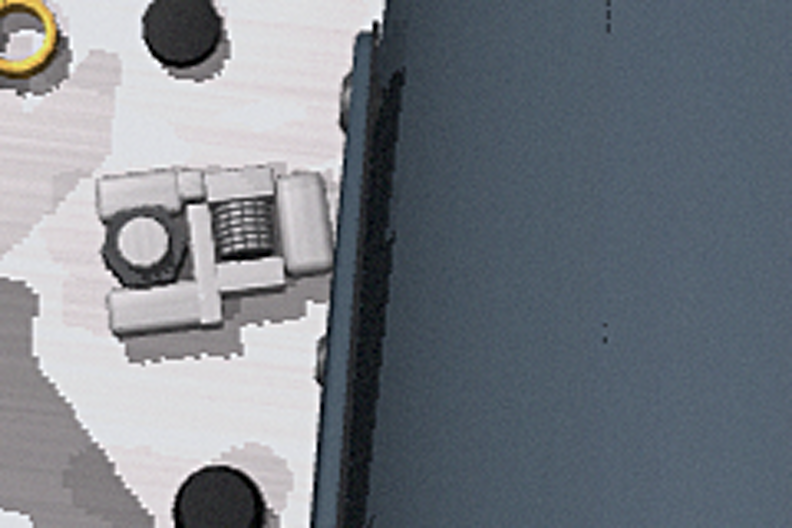

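The mouth's jaws sit close on the nut, at about (140,240) in the crop, and the cap, ring and lens are untouched. I'll approach the handle's side.

```bash
python3 -m inch '[[0,0,0,0,-3,0,0],[0,0,0,0,-6,0,0],[0,0,0,0,-9,0,0],[0,0,0,0,-12,0,0],[0,0,0,0,-14,0,0],[0,0,0,0,-16,0,0],[0,0,0,0,-18,0,0],[0,0,0,0,-20,0,0],[0,0,0,0,-20,0,0],[0,0,0,0,-20,0,0]]'
```

```text
time: 24.45
ee_pos: [0.6044, -0.0671, 0.0168]
ee_rot: [2.108, 2.329, -0.0]
contact_force: [3.2, -2.1, 1.2]
finger_gap: -0.0003
grasp_force: 1.8
```

```bash
python3 -m inch '[[0,0,1.4,-0.4,-3.7,0,0],[0,0,2.9,-0.8,-7.5,0,0],[0,0,4.3,-1,-11.3,0,0],[0,0,5.7,-1.2,-15.1,0,0],[0,0,7.2,-1.3,-18.9,0,0],[0,0,8.6,-1.3,-22.6,0,0],[0,0,10,-1.2,-26.4,0,0],[0,0,11.5,-1,-30.2,0,0],[0,0,12.9,-0.7,-34,0,0],[0,0,14.3,-0.3,-37.7,0,0]]'
```

```text
time: 25.7
ee_pos: [0.5669, -0.0711, 0.0168]
ee_rot: [2.383, 2.047, 0.001]
contact_force: [4.3, -2.2, 1.5]
finger_gap: -0.0001
grasp_force: 2.6
```

```bash
python3 -m inch '[[0,0,1.4,-0.4,-3.7,0,0],[0,0,2.9,-0.8,-7.5,0,0],[0,0,4.3,-1,-11.3,0,0],[0,0,5.7,-1.2,-15.1,0,0],[0,0,7.2,-1.3,-18.9,0,0],[0,0,8.6,-1.3,-22.6,0,0],[0,0,10,-1.2,-26.4,0,0],[0,0,10,-1.2,-26.4,0,0],[0,0,10,-1.2,-26.4,0,0],[0,0,10,-1.2,-26.4,0,0]]'
python3 - <<'E'
from h import *
c=viewer.camera("top")
cv2.imwrite("pics/t3.png",cv2.resize(c["img"][200:320,240:480],None,fx=3.3,fy=3.3,interpolation=cv2.INTER_CUBIC))
E
```

```text
time: 26.95
ee_pos: [0.5404, -0.0682, 0.0166]
ee_rot: [-2.551, -1.834, 0.001]
contact_force: [2.3, 0.6, 2.3]
finger_gap: -0.0003
grasp_force: 1.1
```

View pics/t3.png

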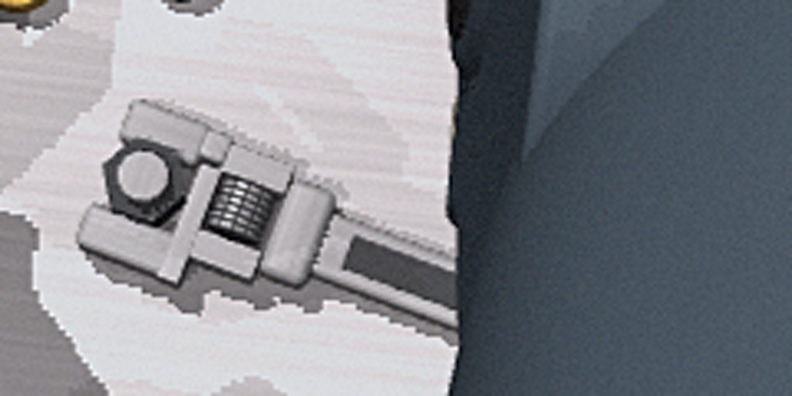

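The wrench is at about 20° in the crop, turned by some 27° and still snug on the nut. Now I'll take small steps towards the stop.

```bash
python3 -m inch '[[0,0,0.4,-0.2,-1.2,0,0],[0,0,0.9,-0.3,-2.4,0,0],[0,0,1.3,-0.4,-3.6,0,0],[0,0,1.8,-0.5,-4.8,0,0],[0,0,2.3,-0.6,-6,0,0],[0,0,2.8,-0.8,-7.5,0,0],[0,0,2.8,-0.8,-7.5,0,0],[0,0,2.8,-0.8,-7.5,0,0],[0,0,2.8,-0.8,-7.5,0,0],[0,0,2.8,-0.8,-7.5,0,0]]'
python3 -m inch '[[0,0,0.4,-0.2,-1.2,0,0],[0,0,0.9,-0.3,-2.4,0,0],[0,0,1.3,-0.4,-3.6,0,0],[0,0,1.5,-0.4,-4,0,0],[0,0,1.5,-0.4,-4,0,0],[0,0,1.5,-0.4,-4,0,0],[0,0,1.5,-0.4,-4,0,0],[0,0,1.5,-0.4,-4,0,0],[0,0,1.5,-0.4,-4,0,0],[0,0,1.5,-0.4,-4,0,0]]'
python3 - <<'E'
from h import *
c=viewer.camera("top")
T=c["img"][200:320,240:480];cv2.imwrite("pics/t4.png",T)
for im in (cv2.resize(cv2.imread("pics/t3.png"),(240,120),interpolation=cv2.INTER_AREA),T):
    g=cv2.cvtColor(im,6);q=[]
    for u in range(106,136,2):
        w=np.where(g[60:100,u]<100)[0]
        q.append((u,60+w.mean() if len(w) else 0,len(w)))
    print([(a,round(float(b),1),k) for a,b,k in q])
E
```

```text
time: 28.25
ee_pos: [0.5331, -0.0667, 0.0167]
ee_rot: [-2.595, -1.771, 0.0]
contact_force: [3.2, -0.0, 1.5]
finger_gap: -0.0004
grasp_force: 1.5
time: 29.5
ee_pos: [0.5293, -0.0656, 0.0167]
ee_rot: [-2.618, -1.736, 0.0]
contact_force: [3.8, 0.1, 0.8]
finger_gap: -0.0004
grasp_force: 1.9
[(106, 78.9, 11), (108, 78.8, 13), (110, 79.8, 13), (112, 80.1, 14), (114, 80.8, 13), (116, 81.8, 13), (118, 82.8, 13), (120, 83.1, 14), (122, 83.8, 13), (124, 84.8, 13), (126, 85.8, 13), (128, 86.1, 14), (130, 86.8, 13), (132, 87.8, 13), (134, 88.8, 13)]
[(106, 83.2, 14), (108, 84.2, 14), (110, 85.2, 14), (112, 86.2, 14), (114, 87.2, 14), (116, 87.0, 12), (118, 88.0, 12), (120, 88.0, 11), (122, 89.0, 11), (124, 90.0, 11), (126, 91.0, 11), (128, 92.0, 11), (130, 92.5, 12), (132, 93.5, 12), (134, 78.3, 33)]
```

```bash
cat > ang.py <<'E'
from h import *
c=viewer.camera("top")
def ang(im,u0,u1,v0,v1):
    g=cv2.cvtColor(im,6).astype(int);P=[]
    for u in range(u0,u1):
        w=np.where(g[v0:v1,u]<100)[0]
        if 7<len(w)<15 and np.ptp(w)<15:P.append(ray(c,u,v0+w.mean(),.026)[:2])
    P=np.array(P,np.float32);x,y,_,_=cv2.fitLine(P,cv2.DIST_HUBER,0,.01,.01)[:4,0][:4];  
    l=cv2.fitLine(P,cv2.DIST_HUBER,0,.01,.01).ravel();r=P-l[2:];res=r[:,0]*l[1]-r[:,1]*l[0]
    print(len(P),"angle",np.degrees(np.arctan2(l[1],l[0]))%180,"rms mm",1000*res.std(),"at",l[2:])
    nut=np.array([.569,.0768]);d=l[2:]-nut;print(" nut offset",1000*(d[0]*l[1]-d[1]*l[0]))
ang(cv2.imread("pics/top0.png"),350,427,225,260)
t3=c["img"].copy();t3[200:320,240:480]=cv2.resize(cv2.imread("pics/t3.png"),(240,120),interpolation=cv2.INTER_AREA)
ang(t3,350,372,265,300);ang(c["img"],354,372,265,300)
E
python3 ang.py
```

```text
Traceback (most recent call last):
  File "ang.py", line 12, in <module>
    ang(cv2.imread("pics/top0.png"),350,427,225,260)
    ~~~^^^^^^^^^^^^^^^^^^^^^^^^^^^^^^^^^^^^^^^^^^^^^
  File "ang.py", line 8, in ang
    P=np.array(P,np.float32);x,y,_,_=cv2.fitLine(P,cv2.DIST_HUBER,0,.01,.01)[:4,0][:4];
                                     ~~~~~~~~~~~^^^^^^^^^^^^^^^^^^^^^^^^^^^^
cv2.error: OpenCV(4.12.0) /io/opencv/modules/imgproc/src/linefit.cpp:618: error: (-215:Assertion failed) npoints2 >= 0 || npoints3 >= 0 in function 'fitLine'
```

```bash
sed -i 's/P=np.array(P,np.float32);x,y.*$/P=np.array(P,np.float32)\n    if len(P)<4: print([g[v0:v1,u].tolist() for u in (u0+3,u1-3)]);return/' ang.py; python3 ang.py
```

```text
[[173, 167, 174, 168, 170, 174, 172, 175, 173, 164, 156, 103, 125, 155, 154, 108, 59, 57, 61, 59, 62, 60, 58, 64, 58, 50, 97, 158, 161, 133, 106, 44, 69, 112, 103], [163, 162, 95, 131, 148, 155, 127, 62, 60, 64, 65, 59, 64, 63, 59, 61, 56, 107, 152, 156, 136, 101, 44, 71, 103, 102, 96, 106, 99, 90, 174, 170, 166, 164, 164]]
[[202, 177, 180, 175, 140, 157, 180, 180, 116, 71, 71, 74, 71, 75, 73, 74, 77, 73, 67, 88, 171, 188, 189, 162, 119, 64, 91, 122, 125, 125, 214, 223, 215, 212, 213], [200, 202, 199, 197, 201, 204, 203, 182, 178, 171, 136, 152, 179, 177, 114, 75, 76, 81, 75, 81, 79, 76, 81, 77, 72, 63, 177, 200, 197, 174, 129, 66, 90, 121, 134]]
12 angle 61.47396 rms mm 0.1596683 at [ 0.5195895  -0.02567513]
 nut offset 5.52573706253412
```

```bash
sed -i "s/        if 7<len(w).*/        r=[q for q in np.split(w,np.where(np.diff(w)>1)[0]+1) if 7<len(q)<14]\n        if r:P.append(ray(c,u,v0+r[0].mean(),.026)[:2])/" ang.py; python3 ang.py
```

```text
77 angle 95.84401 rms mm 0.26938024 at [ 0.58322537 -0.05822198]
 nut offset -0.40345490388686395
22 angle 67.50992 rms mm 0.27966735 at [ 0.5311509  -0.02028778]
 nut offset 2.167820909729612
18 angle 61.478134 rms mm 0.19264059 at [ 0.5214882  -0.02218134]
 nut offset 5.5174610760292815
```

```bash
python3 -m inch '[[0,0,0.4,-0.2,-1,0,0],[0,0,0.8,-0.3,-2,0,0],[0,0,1.2,-0.4,-3,0,0],[0,0,1.5,-0.4,-4,0,0],[0,0,1.5,-0.4,-4,0,0],[0,0,1.5,-0.4,-4,0,0],[0,0,1.5,-0.4,-4,0,0],[0,0,1.5,-0.4,-4,0,0],[0,0,1.5,-0.4,-4,0,0],[0,0,1.5,-0.4,-4,0,0]]'; python3 ang.py | tail -2
```

```text
time: 30.95
ee_pos: [0.526, -0.0647, 0.0169]
ee_rot: [2.64, 1.701, 0.001]
contact_force: [7.6, -1.7, -0.8]
finger_gap: -0.0002
grasp_force: 3.2
18 angle 63.92308 rms mm 0.26622164 at [ 0.51810193 -0.02369551]
 nut offset -1.541341343236191
```

The force is now 7.8 N, a sharp rise, so the nut is solid. I'll back off at once, lift clear and check.

```bash
python3 -m inch '[[0,0,0,0,4,0,0],[0,0,0,0,12,0,0],[0,0,0,0,25,0,0],[0,0,0,0,30,-20,0],[0,0,0,0,30,-60,0],[0,0,0,-40,30,-100,0],[0,0,0,-90,30,-140,0],[0,0,0,-140,30,-180,0],[0,0,0,-190,30,-200,0],[0,0,0,-200,30,-200,0]]'
python3 - <<'E'
from h import *
c=viewer.camera("top");cv2.imwrite("pics/top5.png",c["img"])
a=c["img"][200:320,255:455];cv2.imwrite("pics/t5.png",cv2.resize(a,None,fx=4,fy=4,interpolation=cv2.INTER_CUBIC))
E
sed -i '/^t3=/,$d' ang.py; echo 'ang(c["img"],350,410,260,330)'>>ang.py; python3 ang.py
```

```text
time: 32.25
ee_pos: [0.47, -0.2621, 0.2184]
ee_rot: [2.641, 1.696, 0.001]
contact_force: [-0.4, 0.4, -0.8]
finger_gap: 0.0002
grasp_force: 0.0
77 angle 95.84401 rms mm 0.26938024 at [ 0.58322537 -0.05822198]
 nut offset -0.40345490388686395
60 angle 62.822662 rms mm 0.28583986 at [ 0.5098065 -0.0435119]
 nut offset 2.2936298491540996
```

View pics/t5.png

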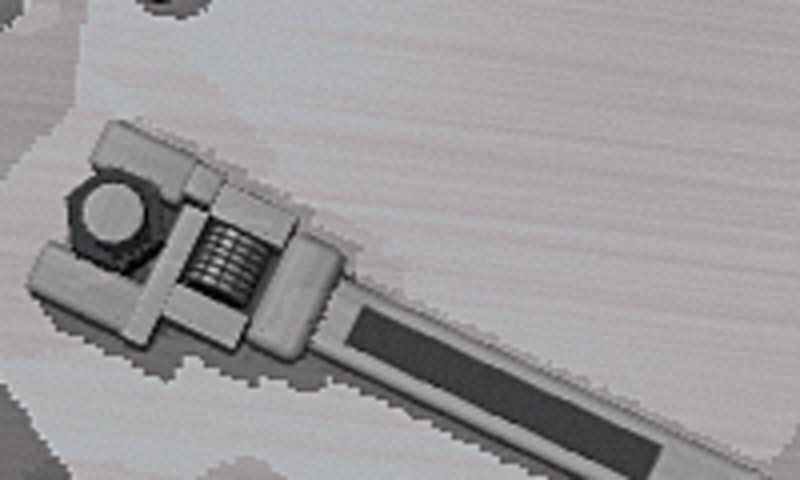

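The wrench has turned 33° (0.576 rad) from its start and lies round the nut. Last check: the jaw opening, from sampled profiles across the mouth at head height, start against now.

```bash
python3 - <<'E'
from h import *
c=viewer.camera("top")
t2=cv2.imread("pics/top5.png").copy();t2[180:340,240:480]=cv2.resize(cv2.imread("pics/t2.png"),(240,160),interpolation=cv2.INTER_AREA)
nut=np.array([.569,.0768])
for n,im,th,off in(("start",cv2.imread("pics/top0.png"),95.84,-.4),("snug",t2,95.8,2.3),("now",cv2.imread("pics/top5.png"),62.82,2.29)):
    e=np.array([np.cos(np.radians(th)),np.sin(np.radians(th))]);y=np.array([-e[1],e[0]])
    o=nut-y*off/1000   # wrench middle line
    g=cv2.cvtColor(im,6).astype(np.float32);ys=np.arange(-40,41,1.)
    p=np.array([[proj(c,np.r_[o+e*x/1000+y*v/1000,.030]) for v in ys] for x in range(-2,9,2)],np.float32)
    q=cv2.remap(g,p[...,0],p[...,1],cv2.INTER_LINEAR).mean(0).round().astype(int)
    print(n);print(" -y",dict(zip(ys[2:32].astype(int).tolist(),q[2:32].tolist())));print(" +y",dict(zip(ys[50:78].astype(int).tolist(),q[50:78].tolist())))
E
```

```text
start
 -y {-38: 177, -37: 177, -36: 173, -35: 174, -34: 159, -33: 136, -32: 141, -31: 161, -30: 167, -29: 167, -28: 164, -27: 159, -26: 155, -25: 154, -24: 155, -23: 156, -22: 154, -21: 152, -20: 153, -19: 154, -18: 132, -17: 94, -16: 65, -15: 63, -14: 60, -13: 59, -12: 91, -11: 142, -10: 153, -9: 160}
 +y {10: 45, 11: 50, 12: 54, 13: 59, 14: 40, 15: 18, 16: 9, 17: 58, 18: 135, 19: 164, 20: 169, 21: 165, 22: 161, 23: 157, 24: 152, 25: 149, 26: 149, 27: 152, 28: 150, 29: 149, 30: 148, 31: 150, 32: 134, 33: 110, 34: 76, 35: 45, 36: 49, 37: 87}
snug
 -y {-38: 223, -37: 223, -36: 223, -35: 223, -34: 223, -33: 222, -32: 222, -31: 223, -30: 223, -29: 220, -28: 194, -27: 167, -26: 182, -25: 205, -24: 212, -23: 212, -22: 207, -21: 202, -20: 198, -19: 198, -18: 199, -17: 201, -16: 201, -15: 191, -14: 156, -13: 110, -12: 83, -11: 77, -10: 87, -9: 138}
 +y {10: 93, 11: 61, 12: 56, 13: 62, 14: 69, 15: 70, 16: 65, 17: 45, 18: 68, 19: 137, 20: 208, 21: 217, 22: 210, 23: 203, 24: 198, 25: 194, 26: 192, 27: 193, 28: 193, 29: 191, 30: 190, 31: 193, 32: 186, 33: 161, 34: 126, 35: 81, 36: 60, 37: 81}
now
 -y {-38: 173, -37: 173, -36: 172, -35: 171, -34: 171, -33: 171, -32: 170, -31: 168, -30: 162, -29: 157, -28: 153, -27: 126, -26: 118, -25: 135, -24: 148, -23: 151, -22: 151, -21: 147, -20: 145, -19: 144, -18: 144, -17: 147, -16: 149, -15: 152, -14: 146, -13: 111, -12: 68, -11: 59, -10: 55, -9: 56}
 +y {10: 117, 11: 71, 12: 46, 13: 45, 14: 58, 15: 62, 16: 60, 17: 43, 18: 36, 19: 86, 20: 140, 21: 157, 22: 153, 23: 152, 24: 151, 25: 147, 26: 144, 27: 146, 28: 146, 29: 143, 30: 142, 31: 143, 32: 145, 33: 138, 34: 118, 35: 82, 36: 49, 37: 64}
```

```bash
python3 -c "
from bench import job
print(job.hand_in())"
```

```text
the job is handed in; nothing more can be done
None
```

I handed the job in at about 32 s without seeing a verdict: the jaws closed about 2.6 mm and stayed snug, and the wrench turned about 33° until the push jumped to 7.8 N (above your 2 to 5 N; I backed off at once). I then let go; one fast touch on the worm read 30.8 N (limit 35 N), and I never commanded contact with the lens, cap or ring.

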